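# Refit the grip of the bean dispenser and hold its gate open at the mark

## Task

I have washed the coffee-bean dispenser and its red grip sleeve: slip the sleeve all the way down over the bare steel pin of the gate slide, then pull the slide out by the sleeve, against its return spring, until its black pointer lines up with the green clip on the scale. Keep it there so that I can brush out the throat: finish while still gripping the sleeve and holding the slide at the clip, for the spring shuts it if you let go. Do not knock over or shift the other things on the counter.

Things in the scene. Friction and masses are not known exactly. Their poses are not given: they have to be found in the camera images.
- sleeve_center (a point): Centre (half-way up the bore's axis) of the loose red plastic grip sleeve, an upright tube: 55 mm high, 32 mm outside (38 mm over the flange that is its lowest 10 mm), 15 mm bore right through, 45 g. It starts flange down, the way it is fitted, on the slatted drying board (top at 14 mm) left or right of the dispenser, at any of three spots shared with two other washed parts. z: along the bore.
- pin_top (a point): Centre of the top of the bare upright steel pin on the gate slide: 12 mm thick, chamfered to 6 mm over its top 4 mm, rising 48 mm from the flat dark carriage (44 x 66 mm) on which the flange comes to rest. Its top is 156.5 mm above the counter; the sleeve fully down has its centre 20.5 mm below the pin's top and its own top 7 mm above it. The hopper's front is 81 mm behind the pin when shut.
- dispenser: Bean dispenser fixed to the counter: foot plate, two rails at 100 mm height, amber hopper 98 mm wide, lid top at 280 mm. Origin on the counter under the hopper's axis. Its -x axis points level to its front, roughly towards the robot: the slide is pulled that way; the pin stands 130 mm in front of the origin when shut. +y points to the scale's side (left seen from the robot), z up.
- gate (a joint): Gate slide: 0 m shut, growing as it is pulled out to the front, end stop at 0.068 m. A spring pulls it shut: about 3 N when shut, rising by 0.7 N per cm (7 N at 55 mm). It does not latch. It cannot lift or turn.
- pointer (a point): Tip of the black pointer on the scale side of the gate slide, 46 mm beside the pin's axis (dispenser's +y) and 5.5 mm below the carriage top; it moves with the slide. At the dispenser's x of the pin's axis.
- clip_mark (a point): Tip of the green index clip (12 mm wide, its tip in the middle of that width) on the white scale beside the slide's path; fixed, 25 to 55 mm in front of the pointer's shut place. The pointer is lined up when it and this tip have the same place along the dispenser's x axis. Axes parallel to the dispenser's. Clip and scale are lower than the carriage top.
- dosing_ring: Bystander: loose steel dosing ring, flared, 74 mm wide, 32 mm high, on the drying board. Origin at the centre of its underside, z up.
- egg_cup: Bystander: loose white egg cup, 50 mm wide, 62 mm high, on the drying board. Origin at the centre of its underside, z up.
- salt_pig: Bystander: loose white porcelain salt pig, 86 mm wide, 111 mm high, on the dark wooden tray at the other side. Origin at the centre of its underside, z up.
- bell_timer: Bystander: loose brass bell-shaped kitchen timer, 70 mm wide, 82 mm high, on the dark wooden tray. Origin at the centre of its underside, z up.
- jar: Bystander: loose cobalt glass jar, 76 mm wide, 130 mm high, on the counter beside the dispenser towards the back. Origin at the centre of its underside, z up.
- mug: Bystander: loose terracotta mug, 80 mm wide plus handle, 90 mm high, on the counter beside the dispenser towards the back. Origin at the centre of its underside, z up.
- dosing_cup: Bystander: loose aluminium dosing cup, 56 mm wide, 50 mm high, on the dispenser's foot plate under the spout. Origin at the centre of its underside, z up.
Mind the look-alikes: they are no part of the job. There is more than one size of the part that bears sleeve_center; the job needs the larger.

How it is judged:
By the outcome, as a careful person would: the job done as asked, in the order asked, and still so for the second after the job is handed in, while the arm keeps its last pose, push and grip.
It also fails if it takes over 48 s, if anything falls off the work surface, if the arm or the gripper's body presses on something with over 40 N, if the wrist force passes 120 N, or if a joint passes its speed limit or range.

## Robot

A 6-joint arm with a two-finger parallel gripper is mounted at the origin on the work surface. World frame = base frame: x ahead of the robot, y to its left, z up, the work surface at z = 0. Lengths are in m, angles in rad, forces in N, time in s.
With the tool pointing down it reaches from about 0.35 to 0.85 m from the base axis. Payload 8.1 kg.
Tool frame: the origin (TCP) lies midway between the tips of the shut fingers; the grasp point (between the pads) lies 19 mm behind it; z points along the fingers, y is the line along which they close (so a half turn about z gives the same grasp; the last joint's range is limited). The gripper opens to 93 mm and grips with 3 to 60 N. Pads are 15 mm wide; open, the fingers measure 128 mm over their backs; the gripper's body (75 mm by 188 mm) begins 65 mm behind the grasp point.
Start: joints at [1.201, 0.13, 1.488, -0, 1.523, -0.085], TCP at [0.169, 0.576, 0.219] pointing down, gripper open.
Joint ranges: [-2.96, 2.96], [-0.89, 2.26], [0.02, 2.5], [-1.34, 4.48], [0, 2.73], [-2.66, 2.66]. Speed limits (rad/s): [2.39, 2.39, 2.79, 3.14, 3.14, 3.14].

## Interface

Orientations are given as a rotation vector (axis times angle).
In Python, from plant import robot, cams gives the robot as it stands. The module is installed in compiled form; this text tells all that it offers.
- The arm moves only by the tool play_rows, never from a script. Its arguments are lists of equal length, an entry for each row: "slide": the shift along the tool's x, y, z scaled (see below), a list of three; "twist": the turn, a rotation vector about the tool's x, y, z scaled (see below), a list of three. A call has exactly 8 rows; each row shifts and turns the commanded pose from where the row before left it, along the tool's axes as they then stand; what a row does not reach is not made up. The controller multiplies each number of a shift by 25 cm and each number of a turn by 60 degrees. A row lasts 1/10 s, in which the tool goes at most 50 mm and 8.59 degrees, less where a joint would pass 70% of its speed; a pose out of reach is approached as far as the arm can. A call with a number of a shift or a turn outside -1 to 1 is refused whole. A call with a gripper value outside its range is refused whole. "fingers" is the closure, from -1 (fully open) to 1 (shut), set as the call begins (left out, the last holds). The fingers move at their own pace and stop on an object; "force" is the grip in N (left out, the last holds). Time passes only in rows, so rows that do not move let the fingers close, or fill a call up. It gives the time, the measured TCP pose, the force, the opening and the grip force at its end, in the units of the state.
- robot.read_state(): the state, without advancing time (a new reading comes with each control period).
- cams.read_camera(name): name is "side" or "top"; returns (picture, depth): 400x640x3 uint8, red, green, blue; 400x640 float32, m along the optical axis (not along the pixel's ray), 0 where there is no reading.
- cams.get_calibration(name): a dict with "fx", "fy", "cx", "cy" (pixels), "k1" (the pictures are not rectified: a ray, as slopes to the right and down, at radius r is drawn at 1 + k1 r^2 times it, then the intrinsics apply), "world_from_camera" (4x4, takes a point from camera to world coordinates). Camera axes: x right, y down, z forward; pixel columns grow to the right and rows downward; lengths in m; the calibration is good to about 2 mm. A picture is of the moment at which its call begins. get_calibration takes no time and is no camera call.
- robot.close_job(): hands the job in; it is judged then, once.
The state is a dict: "t": time; "q": joint angles; "dq": joint speeds; "joint_torque": joint torques, N m; "tool_pos": TCP position; "orientation": TCP orientation; "force": force on the tool from outside, world axes, zero at the start; "wrist_torque": the same for the moment, N m; "opening": finger opening in m; "gripper_force": force on a finger pad.
Only numpy, scipy, OpenCV 4.12 (cv2) and the standard library are available. Lean on these libraries where they do the work, as an engineer would, in place of code of your own. Each camera call takes 0.05 s, during which the arm holds its last target. There are 200 camera calls.

## Working session

There is one attempt and no reset: what is moved stays moved. The work goes in short steps, Python scripts to look and compute and a tool call to move; the robot and the scene stay as the last step left them, time stands still between calls to the robot, and variables do not carry over. Pictures are saved under pics/ and viewed, at most 10 in all, crops included, and the job is handed in when it is done.

Besides the shell and the picture viewer there is one more tool, called after "Request:" as name(argument=value, ...), one argument or row to a line, values as JSON. play_rows: Moves the arm, as the interface text tells. Shifts and turns lie within -1 to 1; 1 stands for 25 cm of shift or 60 degrees of turn. Its arguments: {"type":"object","properties":{"slide":{"type":"array"},"twist":{"type":"array"},"fingers":{"type":"number"},"force":{"type":"number"}},"required":["slide","twist"]}

```bash
mkdir -p pics
cat > h.py <<'E'
import numpy as np, cv2
from plant import robot, cams
def grab(n):
    im,d=cams.read_camera(n); np.savez(f'{n}.npz',im=im,d=d); return im,d
def ray(n,u,v):
    c=cams.get_calibration(n); K=np.array([[c['fx'],0,c['cx']],[0,c['fy'],c['cy']],[0,0,1]])
    p=cv2.undistortPoints(np.array([[[u,v]]],float),K,np.array([c['k1'],0,0,0,0.]))[0,0]
    T=c['world_from_camera']; return T[:3,3],T[:3,:3]@np.array([p[0],p[1],1])
def plane(n,u,v,z):
    o,r=ray(n,u,v); return o+r*(z-o[2])/r[2]
def depthpt(n,u,v,d):
    o,r=ray(n,u,v); return o+r*d[int(v),int(u)]
def proj(n,P):
    c=cams.get_calibration(n);T=np.linalg.inv(c['world_from_camera']);p=T[:3,:3]@np.array(P)+T[:3,3]
    x=p[:2]/p[2];x=x*(1+c['k1']*(x@x));return x[0]*c['fx']+c['cx'],x[1]*c['fy']+c['cy']
E
python3 - <<'E'
from h import *
for n in ('top','side'):
    im,d=grab(n); cv2.imwrite(f'pics/{n}0.png',im[:,:,::-1]); c=cams.get_calibration(n); print(n,c['fx'],c['k1'],c['world_from_camera'].round(3).tolist())
s=robot.read_state(); print(s)
E
```

```text
top 428.1847380274205 -0.06316999323437217 [[0.018, -0.995, 0.099, 0.416], [-1.0, -0.019, -0.011, 0.015], [0.012, -0.099, -0.995, 1.242], [0.0, 0.0, 0.0, 1.0]]
side 405.1271417722068 -0.05276009464973706 [[0.93, -0.216, 0.297, 0.267], [-0.367, -0.578, 0.729, -0.714], [0.014, -0.787, -0.617, 0.742], [0.0, 0.0, 0.0, 1.0]]
{'t': 0.1, 'q': array([ 1.20059846e+00,  1.31095863e-01,  1.48913926e+00,  1.80180662e-05,
        1.52301374e+00, -8.54116779e-02]), 'dq': array([ 0.00109336, -0.00133234, -0.0025497 ,  0.00038163,  0.0014216 ,
        0.00043404]), 'joint_torque': array([ 1.02087903e-03, -5.61334491e+01, -4.93098056e+01,  7.70612829e-02,
        2.89924111e-02, -1.44981482e-05]), 'tool_pos': array([0.16836652, 0.57536625, 0.21770334]), 'orientation': array([-4.45776577e-01, -3.10940848e+00,  2.52764532e-03]), 'force': array([ 0.08496317, -0.10393254, -0.00706564]), 'wrist_torque': array([-0.02426624, -0.00973689,  0.03182101]), 'gripper_force': 0.0, 'opening': 0.09285271045025695}
```

View pics/top0.png

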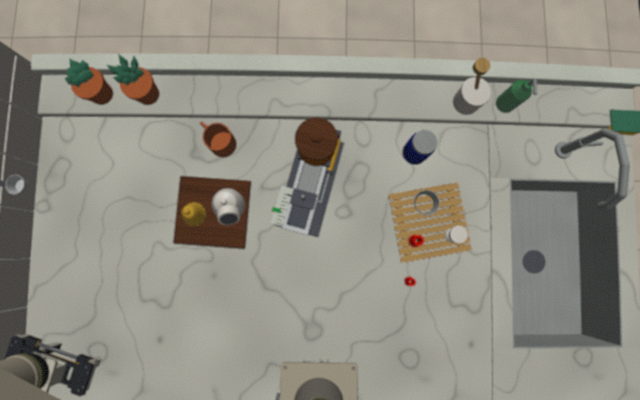

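View pics/side0.png

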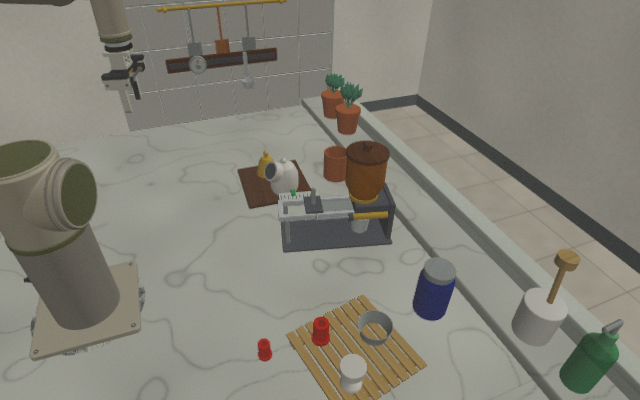

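The top view shows the large sleeve at about (416,241) on the board and the small decoy at (410,282). The lid is at (317,140), the pin at (303,198) and the green clip at (277,210). The side view has the sleeve at (321,331), the pin at (313,196) and the clip at (293,193).

Run:
```python
from h import *
D={n:np.load(n+'.npz') for n in('top','side')}
for n in D:
    im,d=D[n]['im'].astype(int),D[n]['d']; r,g,b=im[...,0],im[...,1],im[...,2]
    for nm,m in(('red',(r>120)&(g<60)&(b<60)),('green',(g>r+40)&(g>b+25))):
        k,l,st,ce=cv2.connectedComponentsWithStats(m.astype(np.uint8))
        for i in range(1,k):
            if st[i,4]>5 :
                ys,xs=np.where(l==i)
                P=np.array([depthpt(n,x,y,d) for x,y in zip(xs,ys) if d[y,x]>0])
                if abs(P[:,0].mean()-.5)>.35: continue
                print(n,nm,st[i].tolist(),ce[i].round(1),P.mean(0).round(4),'zmax',P[:,2].max().round(4))
                t=P[P[:,2]>P[:,2].max()-.008]; print('   top pts',len(t),(t[:,:2].min(0)/2+t[:,:2].max(0)/2).round(4))
a=cv2.resize(D['top']['im'][110:250,255:355],None,fx=4,fy=4,interpolation=cv2.INTER_CUBIC)
b=cv2.resize(D['side']['im'][135:255,270:400],None,fx=3,fy=3,interpolation=cv2.INTER_CUBIC)
o=np.zeros((560,790,3),np.uint8);o[:560,:400]=a;o[:360,400:790]=b
cv2.imwrite('pics/c1.png',o[:,:,::-1])
```

```text
top red [409, 235, 15, 12, 93] [415.9 240.1] [ 0.4586 -0.2606  0.0551] zmax 0.0731
   top pts 53 [ 0.4573 -0.2638]
top red [405, 277, 10, 8, 45] [410.  280.8] [ 0.3449 -0.2486  0.0352] zmax 0.0464
   top pts 25 [ 0.3447 -0.2485]
top green [272, 207, 8, 5, 29] [275.6 209.3] [0.5331 0.1271 0.0989] zmax 0.1068
   top pts 26 [0.5335 0.1269]
side red [312, 317, 18, 29, 258] [321.5 330.1] [ 0.4566 -0.273   0.0509] zmax 0.0713
   top pts 129 [ 0.4566 -0.268 ]
side red [258, 339, 14, 22, 164] [264.5 349.1] [ 0.3414 -0.259   0.0275] zmax 0.0454
   top pts 76 [ 0.3403 -0.2559]
side green [291, 190, 5, 6, 23] [292.7 192.3] [0.5301 0.1202 0.1034] zmax 0.1059
   top pts 23 [0.5294 0.1207]
```

View pics/c1.png

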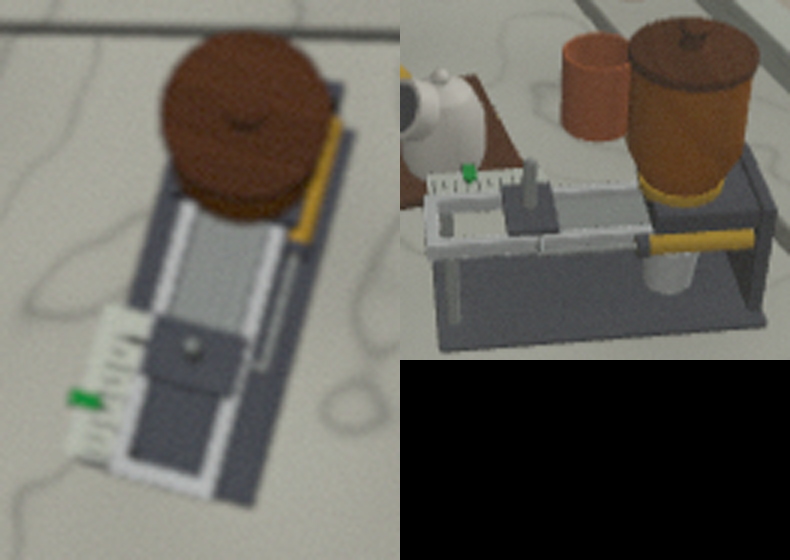

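The crops show the pin top at about top (302.6,195.9) and side (313.3,189). The black pointer sits left of the carriage, near top (286,194), and the clip is at (276,209.5). The dispenser is yawed slightly.

```bash
cat >> h.py <<'E'
def tri(a,b):
    (o1,r1),(o2,r2)=ray('top',*a),ray('side',*b)
    r1=r1/np.linalg.norm(r1);r2=r2/np.linalg.norm(r2)
    s=np.linalg.lstsq(np.c_[r1,-r2],o2-o1,rcond=None)[0]
    p,q=o1+s[0]*r1,o2+s[1]*r2; return (p+q)/2,np.linalg.norm(p-q)
from scipy.spatial.transform import Rotation as Rot
def move(target,yaw,n=8):
    "remaining shift (units per row over n rows) to a world TCP target with tool-y at world angle yaw (mod pi)"
    s=robot.read_state();R=Rot.from_rotvec(s['orientation'])
    y=np.array([np.cos(yaw),np.sin(yaw),0]);
    if y@R.as_matrix()[:,1]<0:y=-y
    z=np.array([0,0,-1.]);T=np.c_[np.cross(y,z),y,z]
    rv=(R.inv()*Rot.from_matrix(T)).as_rotvec()
    print('pos',s['tool_pos'].round(4),'F',s['force'].round(1),'open',round(s['opening'],4),'t',round(s['t'],2))
    print('turn units total',(rv/np.pi*3).round(4),'deg',np.degrees(rv).round(2),'| shift mm world',((target-s['tool_pos'])*1000).round(1))
    print('tool units/total if turned first',((T.T@(target-s['tool_pos']))/.25).round(4),' in current axes',(R.inv().apply(target-s['tool_pos'])/.25).round(4))
E
python3 - <<'E'
from h import *
print('pin plane top',plane('top',302.6,195.9,.1565),'side',plane('side',313.3,189,.1565),'tri',tri((302.6,195.9),(313.3,189)))
f=lambda x,y:((x+.5)/4-.5+255,(y+.5)/4-.5+110)
lid=plane('top',*f(246,113),.28); print('lid',lid)
# lid edge blob centre by depth
d=np.load('top.npz')['d']; P=np.array([depthpt('top',u,v,d) for v in range(105,180) for u in range(285,350) if d[v,u]>0])
t=P[P[:,2]>.262]; print('lid depth',len(t),(t[:,:2].min(0)/2+t[:,:2].max(0)/2),np.median(t[:,2]))
a,b=plane('top',*f(150,312),.105),plane('top',*f(105,465),.105)
for e in [((185,205),(150,310)),((283,235),(212,495)),((355,130),(252,505)),((120,305),(70,455))]:
    z=.105 if e[0][0]!=355 else .01
    v=plane('top',*f(*e[0]),z)-plane('top',*f(*e[1]),z); print('edge yaw',np.degrees(np.arctan2(v[1],v[0])))
pin=plane('top',302.6,195.9,.1565)
v=lid-pin;print('lid-pin',v,np.hypot(*v[:2]),np.degrees(np.arctan2(v[1],v[0])))
for q in [(408.5,240),(424,240),(416,234.5),(416,247)]: print('sleeve edge',q,plane('top',*q,.069))
print('proj check', proj('side',[.4573,-.268,.069]),proj('side',[.4573,-.268,.014]),proj('top',[.4573,-.268,.069]))
print('clip',plane('top',*f(100,402),.1), plane('top',*f(86,400),.1),'pointer',plane('top',*f(122,337),.103))
print('R',Rot.from_rotvec(robot.read_state()['orientation']).as_matrix().round(3).tolist())
E
```

```text
pin plane top [0.56285564 0.05348577 0.1565    ] side [0.56027461 0.04599939 0.1565    ] tri (array([0.56347123, 0.05375387, 0.1505067 ]), np.float64(0.0003985148401953246))
lid [0.68147961 0.02103719 0.28      ]Traceback (most recent call last):
  File "<stdin>", line 6, in <module>
  File "h.py", line 12, in depthpt
    o,r=ray(n,u,v); return o+r*d[int(v),int(u)]
        ~~~^^^^^^^
  File "h.py", line 6, in ray
    c=cams.get_calibration(n); K=np.array([[c['fx'],0,c['cx']],[0,c['fy'],c['cy']],[0,0,1]])
ValueError: time passes only in moves, steps and waits
```

```bash
sed -i '2a import functools\n@functools.lru_cache\ndef cal(n): return cams.get_calibration(n)' h.py; sed -i 's/c=cams.get_calibration(n)/c=cal(n)/' h.py
python3 - <<'E'
from h import *
f=lambda x,y:((x+.5)/4-.5+255,(y+.5)/4-.5+110)
lid=plane('top',*f(246,113),.28); print('lid',lid)
d=np.load('top.npz')['d']; P=np.array([depthpt('top',u,v,d) for v in range(105,180) for u in range(285,350) if d[v,u]>0])
t=P[P[:,2]>.262]; print('lid depth',len(t),(t[:,:2].min(0)/2+t[:,:2].max(0)/2),np.median(t[:,2]))
for e in [((185,205),(150,310)),((283,235),(212,495)),((355,130),(252,505)),((120,305),(70,455))]:
    z=.105 if e[0][0]!=355 else .01
    v=plane('top',*f(*e[0]),z)-plane('top',*f(*e[1]),z); print('edge yaw',np.degrees(np.arctan2(v[1],v[0])))
pin=plane('top',302.6,195.9,.1565)
v=lid-pin;print('lid-pin',v,np.hypot(*v[:2]),np.degrees(np.arctan2(v[1],v[0])))
for q in [(408.5,240),(424,240),(416,234.5),(416,247)]: print('sleeve edge',q,plane('top',*q,.069))
print('proj check', proj('side',[.4573,-.268,.069]),proj('side',[.4573,-.268,.014]),proj('top',[.4573,-.268,.069]),'pin side',proj('side',pin))
print('clip',plane('top',*f(100,402),.1), plane('top',*f(86,400),.1),'pointer',plane('top',*f(122,337),.103))
print('R',Rot.from_rotvec(robot.read_state()['orientation']).as_matrix().round(3).tolist())
dd=np.load('side.npz')['d'];S=np.load('side.npz')['im']
for yy in range(184,200): print(yy,S[yy,308:320,1].tolist())
E
```

```text
lid [0.68147961 0.02103719 0.28      ]
lid depth 93 [0.68440089 0.0095677 ] 0.2761386497934408
edge yaw -16.820234711117365
edge yaw -14.074393332739907
edge yaw -14.299941647057604
edge yaw -16.77318337514676
lid-pin [ 0.11862397 -0.03244858  0.1235    ] 0.12298193601438939 -15.298534535839352
sleeve edge (408.5, 240) [ 0.45815107 -0.23697764  0.069     ]
sleeve edge (424, 240) [ 0.45885023 -0.28001106  0.069     ]
sleeve edge (416, 234.5) [ 0.47362786 -0.2578145   0.069     ]
sleeve edge (416, 247) [ 0.43927369 -0.25774166  0.069     ]
proj check (np.float64(321.02640384767756), np.float64(322.6573019189977)) (np.float64(320.5875758451741), np.float64(338.71792353918687)) (np.float64(419.681489638579), np.float64(240.49330186602361)) pin side (np.float64(313.1978348596823), np.float64(187.14322892481795))
clip [0.53086972 0.11619672 0.1       ] [0.53203844 0.12561358 0.1       ] pointer [0.5746595  0.10239217 0.103     ]
R [[-0.96, 0.281, -0.001], [0.281, 0.96, -0.002], [0.0, -0.002, -1.0]]
184 [109, 153, 156, 153, 154, 153, 153, 155, 154, 154, 154, 154]
185 [73, 122, 153, 154, 154
[... 162 characters left out ...]
]
188 [64, 60, 74, 116, 115, 123, 133, 139, 154, 153, 154, 156]
189 [62, 57, 63, 85, 97, 110, 112, 123, 152, 155, 154, 150]
190 [63, 59, 55, 84, 96, 99, 97, 119, 139, 156, 153, 151]
191 [155, 144, 146, 93, 95, 92, 94, 117, 155, 157, 150, 151]
192 [165, 161, 160, 96, 95, 95, 92, 118, 160, 160, 150, 151]
193 [160, 162, 141, 94, 95, 96, 90, 119, 159, 161, 159, 148]
194 [158, 159, 114, 88, 94, 96, 91, 131, 159, 159, 158, 151]
195 [156, 159, 106, 87, 92, 94, 96, 116, 132, 133, 141, 119]
196 [111, 111, 88, 86, 95, 93, 94, 96, 89, 90, 97, 85]
197 [78, 75, 77, 85, 93, 97, 96, 90, 75, 77, 78, 77]
198 [79, 76, 79, 87, 95, 92, 95, 93, 77, 76, 76, 77]
199 [78, 78, 75, 87, 97, 93, 95, 89, 74, 77, 75, 77]
```

Request:
play_rows(
  slide=[
    [-0.155,-0.1,0],
    [-0.155,-0.1,0],
    [-0.155,-0.1,0],
    [-0.155,-0.1,0],
    [-0.155,-0.1,0],
    [-0.155,-0.1,0],
    [-0.155,-0.1,0],
    [-0.155,-0.1,0],
  ],
  twist=[
    [0,0,0],
    [0,0,0],
    [0,0,0],
    [0,0,0],
    [0,0,0],
    [0,0,0],
    [0,0,0],
    [0,0,0],
  ],
  fingers=-0.4,
  force=35,
)

```text
t: 0.9
tool_pos: [0.4106, 0.2951, 0.2183]
orientation: [-0.446, -3.11, 0.0]
force: [-0.3, 0.4, -0.2]
opening: 0.0651
gripper_force: 0.0
```

Request:
play_rows(
  slide=[
    [-0.08,-0.18,0],
    [-0.08,-0.18,0],
    [-0.08,-0.18,0],
    [-0.08,-0.18,0],
    [-0.08,-0.18,0],
    [-0.08,-0.18,0],
    [-0.08,-0.18,0],
    [-0.08,-0.18,0],
  ],
  twist=[
    [0,0,0],
    [0,0,0],
    [0,0,0],
    [0,0,0],
    [0,0,0],
    [0,0,0],
    [0,0,0],
    [0,0,0],
  ],
)

```text
t: 1.7
tool_pos: [0.4619, -0.0957, 0.2185]
orientation: [0.446, 3.11, 0.0]
force: [0.7, 1.0, 1.1]
opening: 0.065
gripper_force: 0.0
```

```bash
python3 -c "
from h import *
move(np.array([.458,-.265,.12]),np.radians(74.7))"
```

```text
pos [ 0.4619 -0.0957  0.2185] F [0.7 1.  1.1] open 0.065 t 1.7
turn units total [ 0.0001 -0.     -0.0171] deg [ 0.01 -0.   -1.03] | shift mm world [  -3.9 -169.3  -98.5]
tool units/total if turned first [-0.1636 -0.6575  0.3939]  in current axes [-0.1753 -0.6545  0.3938]
```

Request:
play_rows(
  slide=[
    [-0.0219,-0.0818,0.049],
    [-0.0219,-0.0818,0.049],
    [-0.0219,-0.0818,0.049],
    [-0.0219,-0.0818,0.049],
    [-0.0219,-0.0818,0.049],
    [-0.0219,-0.0818,0.049],
    [-0.0219,-0.0818,0.049],
    [-0.0219,-0.0818,0.049],
  ],
  twist=[
    [0,0,0],
    [0,0,0],
    [0,0,0],
    [0,0,0],
    [0,0,0],
    [0,0,0],
    [0,0,0],
    [0,0,-0.017],
  ],
)

```text
t: 2.5
tool_pos: [0.4579, -0.2636, 0.1197]
orientation: [-0.418, -3.113, -0.001]
force: [0.4, -0.0, -0.3]
opening: 0.065
gripper_force: 0.0
```

Run:
```python
from h import *
o=np.zeros((480,800,3),np.uint8)
for i,n in enumerate(('top','side')):
    im,d=grab(n); u,v=map(int,proj(n,[.458,-.265,.069])); o[:480,i*400:i*400+400]=cv2.resize(im[max(v-60,0):v+60,u-50:u+50],(400,480),interpolation=cv2.INTER_CUBIC) if v+60<=400 else 0
    print(n,u,v)
cv2.imwrite('pics/c2.png',o[:,:,::-1])
move(np.array([.458,-.265,.031]),np.radians(74.7))
```

```text
top 418 240
side 320 321
pos [ 0.4567 -0.2641  0.1182] F [-0.3  0.4  0.3] open 0.0652 t 2.6
turn units total [ 0.0006 -0.0034 -0.0015] deg [ 0.04 -0.2  -0.09] | shift mm world [  1.3  -0.9 -87.2]
tool units/total if turned first [-0.006  -0.0021  0.349 ]  in current axes [-0.0073 -0.0024  0.3489]
```

View pics/c2.png

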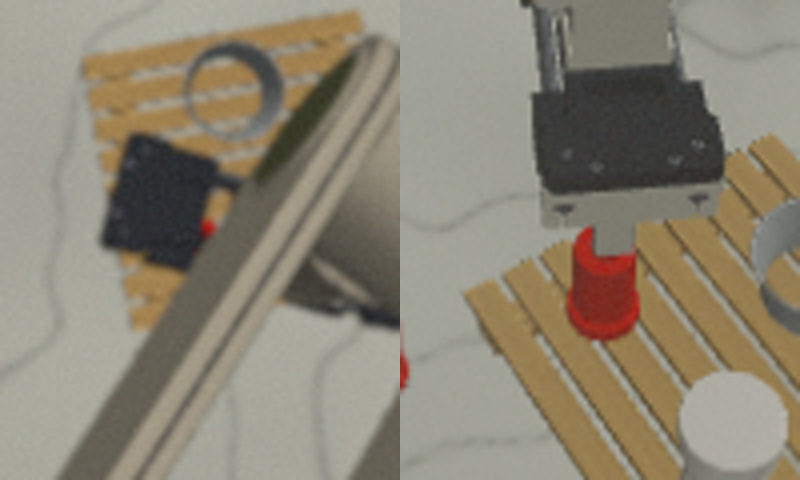

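The side view shows the fingers straddling the sleeve, with the near finger at crop (614,240) and the sleeve at crop (604,280). I'll go down and grip.

Request:
play_rows(
  slide=[
    [-0.003,0,0.05],
    [-0.002,0,0.05],
    [0,0,0.05],
    [0,0,0.05],
    [0,0,0.05],
    [0,0,0.05],
    [0,0,0.035],
    [0,0,0.014],
  ],
  twist=[
    [0,0,0],
    [0,0,0],
    [0,0,0],
    [0,0,0],
    [0,0,0],
    [0,0,0],
    [0,0,0],
    [0,0,0],
  ],
)

```text
t: 3.4
tool_pos: [0.4589, -0.2628, 0.0319]
orientation: [-0.418, -3.112, -0.001]
force: [-0.6, 0.2, -0.4]
opening: 0.0653
gripper_force: 0.0
```

Request:
play_rows(
  slide=[
    [0,0,0],
    [0,0,0],
    [0,0,0],
    [0,0,0],
    [0,0,0],
    [0,0,0],
    [0,0,0],
    [0,0,0],
  ],
  twist=[
    [0,0,0],
    [0,0,0],
    [0,0,0],
    [0,0,0],
    [0,0,0],
    [0,0,0],
    [0,0,0],
    [0,0,0],
  ],
  fingers=1,
  force=35,
)

```text
t: 4.2
tool_pos: [0.4599, -0.2636, 0.034]
orientation: [0.418, 3.113, -0.001]
force: [-0.9, 0.1, 6.8]
opening: 0.0319
gripper_force: 35.0
```

Request:
play_rows(
  slide=[
    [0,0,-0.02],
    [0,0,-0.06],
    [0,0,-0.1],
    [0,0,-0.12],
    [0,0,-0.14],
    [0,0,-0.14],
    [0,0,-0.12],
    [0,0,-0.1],
  ],
  twist=[
    [0,0,0],
    [0,0,0],
    [0,0,0],
    [0,0,0],
    [0,0,0],
    [0,0,0],
    [0,0,0],
    [0,0,0],
  ],
)

```text
t: 5.0
tool_pos: [0.4598, -0.2634, 0.2367]
orientation: [0.418, 3.112, -0.002]
force: [-0.2, -0.2, -0.5]
opening: 0.0324
gripper_force: 35.0
```

Run:
```python
from h import *
yaw=np.radians(74.7); xd=np.array([np.sin(yaw),-np.cos(yaw),0])
pin=np.array([.563,.053,0])
move(pin-xd*.0+np.array([0,0,.225]),yaw)
```

```text
pos [ 0.4598 -0.2634  0.2367] F [-0.2 -0.2 -0.5] open 0.0324 t 5.0
turn units total [-0.0007  0.0022  0.0002] deg [-0.04  0.13  0.01] | shift mm world [103.2 316.4 -11.7]
tool units/total if turned first [-0.0642  1.3296  0.0468]  in current axes [-0.0643  1.3296  0.0459]
```

Request:
play_rows(
  slide=[
    [-0.008,0.13,0],
    [-0.008,0.18,0],
    [-0.008,0.19,0],
    [-0.008,0.19,0],
    [-0.008,0.19,0],
    [-0.008,0.19,0],
    [-0.008,0.16,0],
    [-0.008,0.1,0],
  ],
  twist=[
    [0,0,0],
    [0,0,0],
    [0,0,0],
    [0,0,0],
    [0,0,0],
    [0,0,0],
    [0,0,0],
    [0,0,0],
  ],
)

```text
t: 5.8
tool_pos: [0.5629, 0.0563, 0.2344]
orientation: [0.415, 3.114, 0.001]
force: [-0.3, -0.9, 0.2]
opening: 0.0324
gripper_force: 35.0
```

Run:
```python
from h import *
yaw=np.radians(74.7)
move(np.array([.563,.053,.186]),yaw)
im,d=grab('side'); np.set_printoptions(linewidth=200)
r,g,b=[im[...,i].astype(int) for i in range(3)]
m=((r>110)&(g<60)&(b<60)).astype(np.uint8); m[250:]=0
k,l,st,ce=cv2.connectedComponentsWithStats(m)
for i in range(1,k):
    if st[i,4]>15: print(st[i],ce[i])
print('expect sleeve bottom centre',proj('side',[.563,.053,.219]),'pin',proj('side',[.563,.053,.1565]))
o=cv2.resize(im[90:230,240:400],(800,700),interpolation=cv2.INTER_CUBIC)[:600]; cv2.imwrite('pics/c3.png',o[:,:,::-1])
im,d=grab('top')
```

```text
pos [0.5629 0.0563 0.2344] F [-0.3 -0.9  0.2] open 0.0324 t 5.8
turn units total [0.0008 0.0004 0.0021] deg [0.05 0.02 0.13] | shift mm world [  0.1  -3.3 -48.4]
tool units/total if turned first [-0.0039 -0.0126  0.1937]  in current axes [-0.0038 -0.0128  0.1937]
[305 148  15  23 109] [311.16513761 163.34862385]
expect sleeve bottom centre (np.float64(313.4452542206061), np.float64(165.97659633348505)) pin (np.float64(313.32146850976386), np.float64(187.23761830104215))
```

View pics/c3.png

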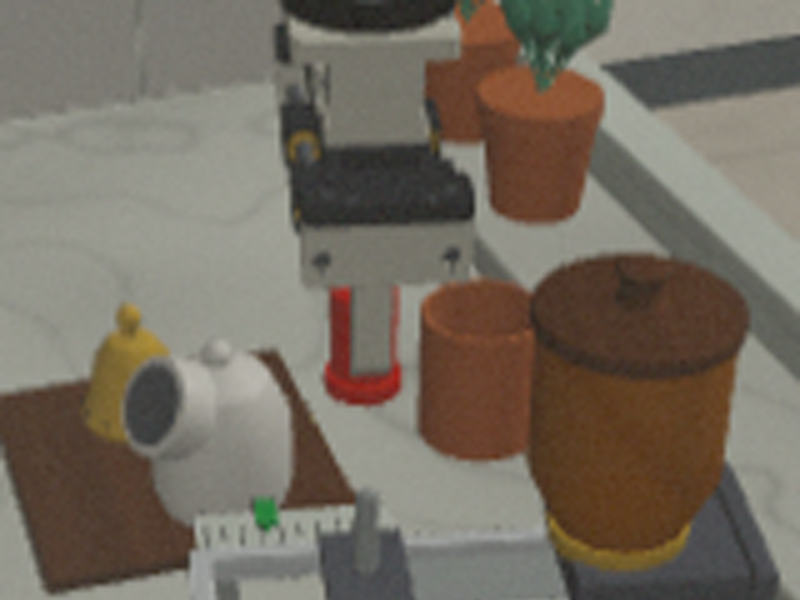

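The flange is centred at side column 312 and the pin at 313.3, so the sleeve is gripped about 2 mm off along the slide axis. I'll correct that while coming down to just above the pin.

Request:
play_rows(
  slide=[
    [-0.005,-0.006,0.03],
    [-0.006,-0.007,0.04],
    [0,0,0.04],
    [0,0,0.04],
    [0,0,0.03],
    [0,0,0.025],
    [0,0,0.015],
    [0,0,0],
  ],
  twist=[
    [0,0,0],
    [0,0,0],
    [0,0,0],
    [0,0,0],
    [0,0,0],
    [0,0,0],
    [0,0,0],
    [0,0,0],
  ],
)

```text
t: 6.7
tool_pos: [0.5642, 0.0493, 0.1777]
orientation: [-0.418, -3.113, 0.0]
force: [-0.4, -0.6, -1.2]
opening: 0.0321
gripper_force: 35.0
```

Run:
```python
from h import *
move(np.array([.5647,.0525,.127]),np.radians(74.7))
im,d=grab('side')
r,g,b=[im[...,i].astype(int) for i in range(3)]
m=((r>90)&(g<60)&(b<60)).astype(np.uint8); m[250:]=0
for y in range(168,205):
    x=np.where(m[y,290:335])[0]+290; print(y,(x.min(),x.max(),x.mean()) if len(x) else '', im[y,306:320,1].tolist() if y>182 else '')
```

```text
pos [0.5642 0.0493 0.1777] F [-0.4 -0.6 -1.2] open 0.0321 t 6.7
turn units total [-0.0002 -0.0008 -0.    ] deg [-0.01 -0.05 -0.  ] | shift mm world [  0.5   3.2 -50.7]
tool units/total if turned first [0.0014 0.0127 0.203 ]  in current axes [0.0012 0.0128 0.203 ]
168  
169  
170  
171  
172 (np.int64(310), np.int64(327), np.float64(321.0)) 
173 (np.int64(308), np.int64(326), np.float64(312.8)) 
174 (np.int64(308), np.int64(325), np.float64(313.0)) 
175 (np.int64(308), np.int64(330), np.float64(315.6666666666667)) 
176 (np.int64(308), np.int64(328), np.float64(318.0)) 
177 (np.int64(308), np.int64(330), np.float64(315.6666666666667)) 
178 (np.int64(308), np.int64(329), np.float64(316.6)) 
179 (np.int64(308), np.int64(328), np.float64(313.2)) 
180 (np.int64(308), np.int64(333), np.float64(318.0)) 
181 (np.int64(308), np.int64(311), np.float64(309.5)) 
182 (np.int64(308), np.int64(311), np.float64(309.5)) 
183 (np.int64(307), np.int64(311), np.float64(309.0)) [49, 50, 39, 44, 36, 59, 119, 116, 116, 115, 115, 117, 113, 93]
184 (np.int64(306), np.int64(320), np.float64(310.0)) [53, 44, 40
[... 1001 characters left out ...]
[158, 114, 160, 160, 113, 86, 92, 95, 91, 129, 162, 161, 158, 152]
195  [160, 130, 159, 160, 105, 85, 95, 96, 97, 119, 133, 135, 141, 121]
196  [127, 103, 116, 112, 90, 84, 94, 95, 93, 97, 89, 89, 99, 82]
197  [83, 81, 82, 77, 78, 89, 97, 93, 92, 90, 76, 76, 76, 71]
198  [77, 76, 76, 80, 78, 87, 91, 95, 96, 91, 73, 74, 73, 76]
199  [76, 76, 80, 77, 78, 85, 93, 93, 98, 95, 76, 74, 77, 76]
200  [76, 77, 74, 82, 73, 88, 95, 95, 96, 94, 77, 77, 79, 76]
201  [79, 75, 76, 75, 71, 87, 93, 96, 96, 93, 78, 77, 78, 75]
202  [76, 78, 77, 75, 76, 85, 94, 95, 98, 92, 77, 77, 79, 78]
203  [75, 79, 76, 79, 81, 87, 93, 96, 92, 90, 77, 77, 77, 73]
204  [77, 78, 81, 80, 73, 74, 84, 87, 84, 76, 74, 72, 76, 74]
```

Run:
```python
from h import *
for i in range(4):
    print(robot.read_state()['tool_pos'].round(4)); grab('side')
p=robot.read_state()['tool_pos']
for y in (p[1],.0525): 
  for z in (.1597,): print([np.round(proj('side',[p[0]-.0017+.019*np.cos(a),y+.019*np.sin(a),z])[1],1) for a in (-1.1,)])
```

```text
[0.5645 0.0494 0.1783]
[0.5647 0.0494 0.1787]
[0.5648 0.0494 0.1789]
[0.5649 0.0494 0.179 ]
[np.float64(190.0)]
[np.float64(189.3)]
```

Request:
play_rows(
  slide=[
    [0,0.0125,0],
    [0,0,0.01],
    [0,0,0.012],
    [0,0,0.012],
    [0,0,0.012],
    [0,0,0.012],
    [0,0,0.012],
    [0,0,0],
  ],
  twist=[
    [0,0,0],
    [0,0,0],
    [0,0,0],
    [0,0,0],
    [0,0,0],
    [0,0,0],
    [0,0,0],
    [0,0,0],
  ],
)

```text
t: 7.75
tool_pos: [0.5647, 0.0521, 0.1599]
orientation: [-0.418, -3.112, 0.001]
force: [-4.1, -3.1, -2.3]
opening: 0.0321
gripper_force: 35.0
```

Request:
play_rows(
  slide=[
    [0.003,-0.003,0.01],
    [0.001,-0.001,0.015],
    [0,0,0.018],
    [0,0,0.018],
    [0,0,0.018],
    [0,0,0.015],
    [0,0,0.01],
    [0,0,0],
  ],
  twist=[
    [0,0,0],
    [0,0,0],
    [0,0,0],
    [0,0,0],
    [0,0,0],
    [0,0,0],
    [0,0,0],
    [0,0,0],
  ],
)

```text
t: 8.55
tool_pos: [0.5639, 0.0517, 0.1344]
orientation: [-0.418, -3.113, 0.0]
force: [-0.4, 0.3, -1.0]
opening: 0.0317
gripper_force: 35.0
```

Request:
play_rows(
  slide=[
    [0,0,0.008],
    [0,0,0.008],
    [0,0,0.006],
    [0,0,0.004],
    [0,0,0.002],
    [0,0,0.002],
    [0,0,0],
    [0,0,0],
  ],
  twist=[
    [0,0,0],
    [0,0,0],
    [0,0,0],
    [0,0,0],
    [0,0,0],
    [0,0,0],
    [0,0,0],
    [0,0,0],
  ],
)

```text
t: 9.35
tool_pos: [0.5643, 0.0517, 0.1284]
orientation: [0.418, 3.113, 0.0]
force: [-2.9, -0.4, 7.2]
opening: 0.0323
gripper_force: 35.0
```

Request:
play_rows(
  slide=[
    [0,0,0.004],
    [0,0,0.004],
    [0,0,0],
    [0,0,0],
    [0,0,0],
    [0,0,0],
    [0,0,0],
    [0,0,0],
  ],
  twist=[
    [0,0,0],
    [0,0,0],
    [0,0,0],
    [0,0,0],
    [0,0,0],
    [0,0,0],
    [0,0,0],
    [0,0,0],
  ],
)

```text
t: 10.15
tool_pos: [0.5645, 0.0516, 0.1283]
orientation: [0.418, 3.112, -0.0]
force: [-10.7, -0.5, 19.9]
opening: 0.0324
gripper_force: 35.0
```

Run:
```python
from h import *
s=robot.read_state(); print(s['tool_pos'].round(4),s['force'].round(1))
o=np.zeros((540,800,3),np.uint8)
im,d=grab('side'); o[:,400:]=cv2.resize(im[145:226,283:343],(400,540),interpolation=cv2.INTER_CUBIC)
im,d=grab('top'); o[:,:400]=cv2.resize(im[145:253,255:335],(400,540),interpolation=cv2.INTER_CUBIC)
cv2.imwrite('pics/c4.png',o[:,:,::-1])
```

```text
[0.5645 0.0516 0.1283] [-10.7  -0.5  19.9]
```

View pics/c4.png

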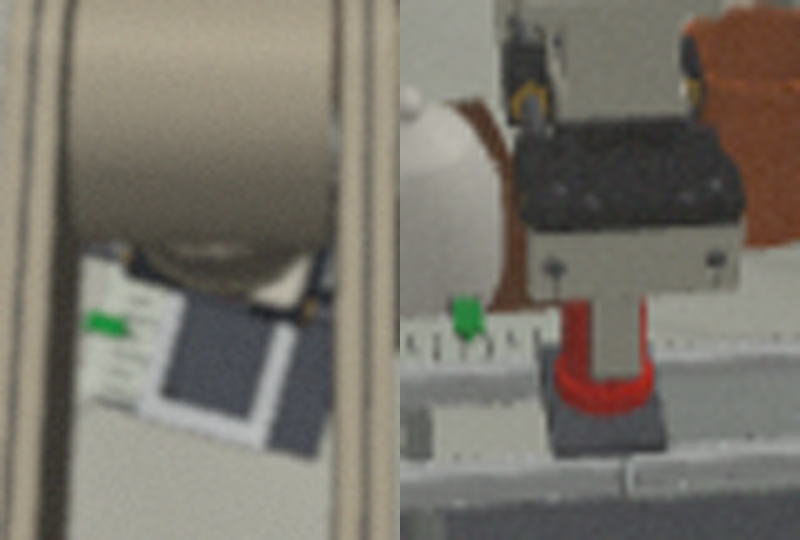

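The flange rests on the carriage (side crop (605,390)), and the force rises with no further travel, so the sleeve is seated. The clip is visible at side crop (468,318). Next I'll work out the pull distance.

Run:
```python
from h import *
c,s=np.cos(np.radians(15.3)),np.sin(np.radians(15.3)); xd=np.array([c,-s,0]);yd=np.array([s,c,0])
pin=plane('top',302.6,195.9,.1565)
def wc(im,u0,u1,v0,v1):
    a=im[v0:v1,u0:u1].astype(float); w=np.clip(a[...,1]-(a[...,0]+a[...,2])/2-12,0,None); V,U=np.mgrid[v0:v1,u0:u1]
    return (w*U).sum()/w.sum(),(w*V).sum()/w.sum()
ims={'top':cv2.imread('pics/top0.png')[:,:,::-1],'side':cv2.imread('pics/side0.png')[:,:,::-1],'top2':np.load('top.npz')['im'],'side2':np.load('side.npz')['im']}
for n,box in(('top',(268,284,203,216)),('top2',(268,284,203,216)),('side',(287,300,186,199)),('side2',(287,300,186,199))):
    q=wc(ims[n],*box); m=n.rstrip('2')
    for z in (.098,.104,.108):
        p=plane(m,*q,z); print(n,np.round(q,2),z,p.round(4),'dx',((pin-p)@xd).round(4),'dy',((p-pin)@yd).round(4))
print('tri',tri(wc(ims['top'],268,284,203,216),wc(ims['side'],287,300,186,199)))
im=ims['top'].sum(2)//3
for v in range(188,214): print(v,im[v,268:296].tolist())
```

```text
top [275.81 209.37] 0.098 [0.5329 0.1267 0.098 ] dx 0.0482 dy 0.0627
top [275.81 209.37] 0.104 [0.5323 0.1261 0.104 ] dx 0.0486 dy 0.062
top [275.81 209.37] 0.108 [0.5319 0.1257 0.108 ] dx 0.0489 dy 0.0615
top2 [275.69 209.35] 0.098 [0.533 0.127 0.098] dx 0.0482 dy 0.063
top2 [275.69 209.35] 0.104 [0.5323 0.1264 0.104 ] dx 0.0487 dy 0.0623
top2 [275.69 209.35] 0.108 [0.5319 0.126  0.108 ] dx 0.049 dy 0.0618
side [292.72 192.18] 0.098 [0.5324 0.1276 0.098 ] dx 0.0489 dy 0.0635
side [292.72 192.18] 0.104 [0.5299 0.1198 0.104 ] dx 0.0492 dy 0.0552
side [292.72 192.18] 0.108 [0.5283 0.1145 0.108 ] dx 0.0494 dy 0.0498
side2 [292.73 192.16] 0.098 [0.5325 0.1277 0.098 ] dx 0.0489 dy 0.0635
side2 [292.73 192.16] 0.104 [0.53   0.1198 0.104 ] dx 0.0492 dy 0.0553
side2 [292.73 192.16] 0.108 [0.5284 0.1146 0.108 ] dx 0.0494 dy 0.0499
tri (array([0.53249032, 0.12668367, 0.09866642]), np.float64(0.0007257889332506392))
188 [142, 144, 142, 141, 143, 144, 146, 143, 142, 145, 142, 149, 159, 171, 175, 177, 176, 172, 173, 168, 164, 155, 143, 139, 140, 137, 128, 126]
189 [139, 139, 142, 140, 141, 142, 1
[... 2767 characters left out ...]
 81, 73, 73, 78]
209 [161, 163, 158, 141, 116, 91, 72, 70, 75, 82, 86, 100, 125, 147, 153, 152, 158, 161, 162, 167, 173, 171, 142, 103, 75, 70, 76, 79]
210 [161, 162, 159, 139, 109, 95, 81, 86, 76, 70, 71, 84, 116, 147, 163, 164, 168, 162, 161, 170, 170, 164, 133, 94, 73, 74, 81, 75]
211 [163, 163, 160, 144, 128, 122, 121, 113, 102, 90, 83, 84, 102, 136, 158, 172, 173, 169, 167, 172, 168, 152, 119, 80, 76, 77, 78, 77]
212 [161, 160, 161, 158, 153, 154, 154, 149, 140, 131, 118, 118, 122, 137, 157, 167, 174, 170, 171, 175, 164, 140, 101, 78, 76, 75, 75, 74]
213 [160, 158, 163, 165, 167, 172, 174, 171, 167, 159, 154, 153, 159, 160, 163, 170, 175, 175, 175, 173, 163, 132, 92, 74, 73, 76, 76, 78]
```

Request:
play_rows(
  slide=[
    [0,0,-0.007],
    [0.015,0,0],
    [0.025,0,0],
    [0.03,0,0],
    [0.03,0,0],
    [0.03,0,0],
    [0.025,0,0],
    [0.015,0,0],
  ],
  twist=[
    [0,0,0],
    [0,0,0],
    [0,0,0],
    [0,0,0],
    [0,0,0],
    [0,0,0],
    [0,0,0],
    [0,0,0],
  ],
)

```text
t: 11.05
tool_pos: [0.5245, 0.0621, 0.1285]
orientation: [0.418, 3.109, -0.001]
force: [4.9, -5.3, 5.0]
opening: 0.0323
gripper_force: 35.0
```

Request:
play_rows(
  slide=[
    [0.01,0,0],
    [0.006,0,0],
    [0,0,0],
    [0,0,0],
    [0,0,0],
    [0,0,0],
    [0,0,0],
    [0,0,0],
  ],
  twist=[
    [0,0,0],
    [0,0,0],
    [0,0,0],
    [0,0,0],
    [0,0,0],
    [0,0,0],
    [0,0,0],
    [0,0,0],
  ],
)

```text
t: 11.85
tool_pos: [0.521, 0.063, 0.1284]
orientation: [0.418, 3.109, -0.001]
force: [4.5, -4.8, 5.8]
opening: 0.0323
gripper_force: 35.0
```

Run:
```python
from h import *
c,s=np.cos(np.radians(15.3)),np.sin(np.radians(15.3)); xd=np.array([c,-s,0]);yd=np.array([s,c,0])
pin=plane('top',302.6,195.9,.1565)
a,b=plane('top',286.5,194.3,.103),plane('top',280,210.4,.1)
print('pointer rel pin',(a-pin)@xd,(a-pin)@yd,'clip tip',(pin-b)@xd,(b-pin)@yd,'diff',(a-b)@xd)
st=robot.read_state();p=st['tool_pos'];print(p,st['force'].round(1),'moved',(np.array([.5645,.0516,0])-p)@xd, st['orientation'])
o=np.zeros((600,800,3),np.uint8)
im,d=grab('side'); o[:,400:]=cv2.resize(im[155:215,273:313],(400,600),interpolation=cv2.INTER_CUBIC)
im,d=grab('top'); o[:,:400]=cv2.resize(im[165:240,260:310],(400,600),interpolation=cv2.INTER_CUBIC)
cv2.imwrite('pics/c5.png',o[:,:,::-1])
```

```text
pointer rel pin -0.0015801801756876298 0.04641591934211959 clip tip 0.047825306511069365 0.05086894535459744 diff 0.04624512633538174
[0.52099555 0.06299533 0.12844924] [ 4.5 -4.8  5.8] moved 0.04496946328941863 [ 4.18182489e-01  3.10893814e+00 -1.43550927e-03]
```

View pics/c5.png

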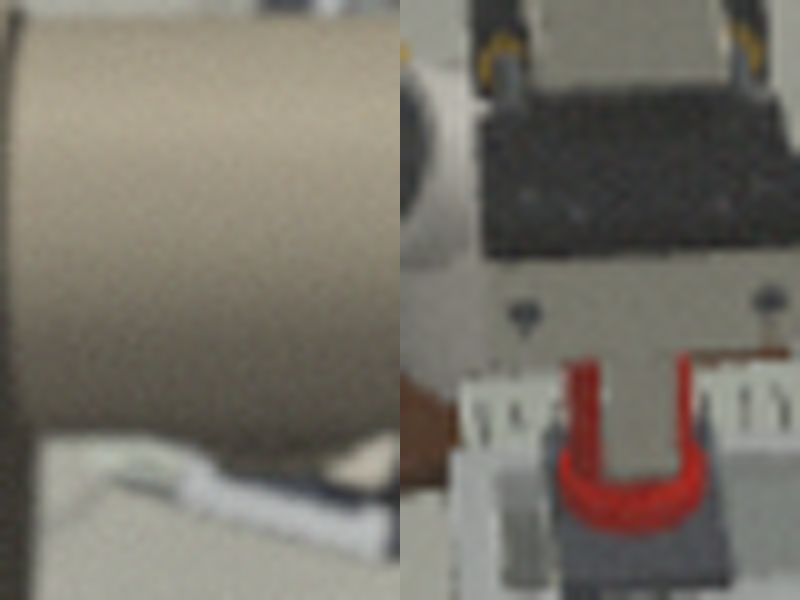

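The clip and pointer are now hidden behind the finger and arm in both views. The carriage is still visible at side columns 289–306, so I'll measure its travel from its edges.

Run:
```python
from h import *
c,s=np.cos(np.radians(15.3)),np.sin(np.radians(15.3)); xd=np.array([c,-s,0]);yd=np.array([s,c,0])
O=plane('top',302.6,195.9,.1565)
A=cv2.imread('pics/side0.png').sum(2)/3.; B=np.load('side.npz')['im'].sum(2)/3.
for nm,im,u0,u1 in(('shut',A,296,332),('now',B,278,318)):
    print(nm)
    for v in range(194,218): print(v,im[v,u0:u1].astype(int).tolist())
T=cv2.imread('pics/top0.png').sum(2)/3.
print('top')
for v in range(186,212): print(v,T[v,288:320].astype(int).tolist())
```

```text
shut
194 [154, 154, 154, 138, 153, 155, 154, 122, 154, 154, 155, 113, 152, 153, 111, 85, 91, 95, 88, 127, 154, 153, 154, 148, 147, 147, 146, 146, 143, 141, 142, 146, 144, 145, 147, 148]
195 [135, 152, 153, 112, 152, 156, 156, 107, 153, 154, 153, 123, 150, 155, 101, 85, 91, 90, 93, 112, 129, 129, 138, 117, 149, 148, 148, 149, 148, 145, 148, 143, 143, 141, 144, 143]
196 [111, 152, 155, 124, 133, 151, 155, 103, 122, 121, 120, 102, 109, 108, 87, 84, 92, 91, 91, 94, 89, 89, 97, 86, 137, 149, 149, 130, 149, 149, 138, 150, 148, 148, 147, 155]
197 [104, 155, 154, 146, 147, 154, 154, 107, 86, 80, 83, 77, 78, 76, 78, 83, 90, 94, 94, 91, 76, 75, 77, 77, 123, 150, 152, 145, 150, 151, 146, 150, 151, 151, 151, 155]
198 [125, 154, 156, 155, 162, 156, 154, 107, 77, 78, 78, 75, 78, 77, 78, 84, 92, 90, 93, 92, 76, 77, 77, 78, 106, 154, 156, 153, 152, 156, 156, 155, 154, 151, 143, 142]
199 [147, 154, 150, 152, 157, 154, 152, 124, 75, 78, 76, 76, 79, 78, 76, 85, 95, 90, 93, 87, 76, 77, 76, 78, 89, 122, 127, 124, 123, 129, 130, 131, 127, 126, 122, 120]
200 [154, 154, 151, 146, 144, 141, 133, 128, 67, 78,
[... 10736 characters left out ...]
7 [177, 171, 155, 123, 86, 74, 78, 77, 75, 77, 71, 70, 68, 67, 63, 66, 67, 70, 71, 73, 75, 77, 78, 76, 85, 101, 114, 109, 87, 73, 75, 73]
208 [175, 171, 145, 111, 81, 73, 73, 78, 77, 77, 79, 78, 76, 76, 69, 71, 72, 70, 68, 66, 63, 68, 80, 80, 94, 113, 118, 97, 81, 74, 77, 74]
209 [173, 171, 142, 103, 75, 70, 76, 79, 76, 74, 77, 79, 78, 74, 75, 76, 79, 74, 74, 73, 69, 76, 97, 107, 120, 136, 129, 97, 74, 77, 77, 76]
210 [170, 164, 133, 94, 73, 74, 81, 75, 76, 75, 77, 76, 77, 76, 75, 78, 76, 78, 75, 74, 76, 90, 121, 144, 151, 149, 127, 93, 75, 75, 77, 75]
211 [168, 152, 119, 80, 76, 77, 78, 77, 77, 79, 78, 75, 76, 80, 77, 75, 73, 78, 76, 76, 74, 104, 140, 165, 168, 148, 117, 85, 76, 74, 76, 78]
```

Run:
```python
from h import *
for yw in (14.7,15.3,15.9):
    a=np.radians(yw);xd=np.array([np.cos(a),-np.sin(a),0])
    X=lambda n,u,v,z:round(float(plane(n,u,v,z)@xd)*1000,2)
    R0=[X('side',*q,.1085) for q in((321.0,202.5),(322.0,206.75),(322.85,210))]
    R1=[X('side',*q,.1085) for q in((305.0,205.5),(305.75,210),(306,211))]
    L0=[X('side',*q,.1085) for q in((304.45,207),(304.5,208.5),(304.76,210))]
    L1=[X('side',*q,.1085) for q in((287.5,204),(287.5,205),(287.5,206))]
    print(yw,'R',R0,R1,'L',L0,L1)
    print('  pin base side',X('side',313.25,203.8,.1085),'clip side',[X('side',292.72,192.18,z) for z in(.098,.102)],'pin top',X('top',302.3,195.6,.155),'clip top',X('top',275.8,209.37,.1),X('top',280,210.3,.1),'pointer top',X('top',286.5,194.4,.103))
```

```text
14.7 R [550.93, 551.3, 551.78] [509.0, 509.2, 509.45] L [507.06, 506.63, 506.74] [465.23, 464.99, 464.75]
  pin base side 530.58 clip side [482.59, 482.33] pin top 531.58 clip top 483.17 483.83 pointer top 529.51
15.3 R [548.89, 549.44, 550.06] [507.05, 507.44, 507.73] L [505.17, 504.81, 504.97] [463.17, 462.97, 462.78]
  pin base side 528.58 clip side [479.86, 479.65] pin top 529.5 clip top 480.45 481.23 pointer top 526.95
15.9 R [546.79, 547.52, 548.29] [505.04, 505.62, 505.96] L [503.22, 502.93, 503.15] [461.05, 460.9, 460.75]
  pin base side 526.51 clip side [477.07, 476.92] pin top 527.36 clip top 477.67 478.57 pointer top 524.34
```

Run:
```python
from h import *
a=np.radians(15);xd=np.array([np.cos(a),-np.sin(a),0]);yd=np.array([np.sin(a),np.cos(a),0])
X=lambda n,u,v,z:round(float(plane(n,u,v,z)@xd)*1000,2)
print('carriage top rear/front',X('top',302,190.0,.1085),X('top',302,206.4,.1085),'pointer',X('top',287,194.4,.103),X('top',289,194.9,.103),'clip tip',X('top',280,210.3,.1),X('top',276,209.4,.1))
P=plane('top',286.5,194.4,.103); print('pointer in side',proj('side',P),'clip in side',proj('side',plane('top',280,210.3,.1)))
im=cv2.imread('pics/side0.png')[:,:,::-1]
for v in range(186,200): print(v,(im[v,286:316].sum(1)//3).tolist(), (im[v,288:299,1].astype(int)-im[v,288:299,0]).tolist())
```

```text
carriage top rear/front 550.47 508.14 pointer 528.61 528.8 clip tip 482.53 481.89
pointer in side (np.float64(310.73405049301533), np.float64(193.50038054307907)) clip in side (np.float64(293.4812318859113), np.float64(194.30376234311328))
186 [122, 123, 119, 119, 123, 124, 127, 130, 128, 134, 134, 130, 76, 61, 64, 61, 59, 66, 64, 62, 62, 67, 62, 106, 148, 149, 149, 149, 150, 151] [-2, -1, 0, -3, 0, -2, -2, -2, -4, -1, -18]
187 [121, 123, 121, 120, 123, 125, 124, 125, 129, 131, 130, 119, 63, 62, 64, 62, 62, 65, 58, 65, 66, 63, 61, 78, 118, 150, 140, 136, 144, 149] [-1, -3, -2, -1, -2, -4, -2, -1, -2, -4, -20]
188 [118, 121, 120, 118, 123, 124, 122, 124, 126, 129, 126, 88, 67, 60, 61, 61, 64, 60, 60, 64, 61, 64, 67, 64, 74, 114, 113, 120, 130, 137] [-1, 0, -2, 0, -1, -2, -2, -3, -2, -12, -17]
189 [118, 123, 120, 117, 107, 109, 111, 110, 102, 122, 121, 72, 62, 59, 64, 58, 57, 58, 64, 58, 64, 61, 65, 62, 65, 81, 96, 108, 110, 120] [-2, -1, 0, 24, 22, 25, 10, -2, 1, -20, -22]
190 [120, 118, 120, 118, 86, 82, 87, 86, 82, 117, 96, 68, 67, 60, 65, 56, 58, 61, 58, 64, 56, 64, 65, 61, 59, 82,
[... 1005 characters left out ...]
 123, 152, 154, 147, 113, 120, 147, 146, 111, 152, 155, 124, 133, 151, 155, 103, 122, 121, 120, 102, 109, 108, 87, 84, 92, 91, 91, 94] [6, 4, 4, 3, 7, 24, 6, 5, 3, 4, 5]
197 [151, 155, 114, 152, 155, 155, 130, 146, 154, 155, 104, 155, 154, 146, 147, 154, 154, 107, 86, 80, 83, 77, 78, 76, 78, 83, 90, 94, 94, 91] [2, 3, 3, 4, 5, 7, 2, 5, 2, 4, 2]
198 [155, 155, 105, 152, 153, 153, 125, 153, 155, 145, 125, 154, 156, 155, 162, 156, 154, 107, 77, 78, 78, 75, 78, 77, 78, 84, 92, 90, 93, 92] [2, 2, 5, 4, 4, 3, 4, 1, 4, 2, 4]
199 [154, 162, 146, 154, 151, 153, 145, 153, 153, 149, 147, 154, 150, 152, 157, 154, 152, 124, 75, 78, 76, 76, 79, 78, 76, 85, 95, 90, 93, 87] [3, 3, 3, 4, 1, 2, 2, 2, 1, 3, 3]
```

Request:
play_rows(
  slide=[
    [0.006,0,0],
    [0.006,0,0],
    [0.004,0,0],
    [0.002,0,0],
    [0,0,0],
    [0,0,0],
    [0,0,0],
    [0,0,0],
  ],
  twist=[
    [0,0,0],
    [0,0,0],
    [0,0,0],
    [0,0,0],
    [0,0,0],
    [0,0,0],
    [0,0,0],
    [0,0,0],
  ],
)

```text
t: 12.75
tool_pos: [0.5167, 0.0641, 0.1284]
orientation: [0.418, 3.109, -0.002]
force: [5.8, -5.0, 5.2]
opening: 0.0324
gripper_force: 35.0
```

```bash
cat > e.py <<'E'
from h import *
a=np.radians(15);xd=np.array([np.cos(a),-np.sin(a),0])
X=lambda n,u,v,z:float(plane(n,u,v,z)@xd)*1000
def redge(im,rows,u0,u1):
    r=[]
    for v in rows:
        for u in range(u0,u1):
            p,q=im[v,u],im[v,u+1]
            if p<99<=q and im[v,u+2]>110: r.append(X('side',u+(99-p)/(q-p),v,.1085)); break
    return np.median(r),np.std(r),len(r)
A=cv2.imread('pics/side0.png').sum(2)/3.; B=grab('side')[0].sum(2)/3.
z=redge(A,range(202,211),317,326); n=redge(B,range(203,212),297,310)
print(z,n,'travel',z[0]-n[0],robot.read_state()['tool_pos'],robot.read_state()['force'].round(1))
E
python3 e.py; python3 -c "
from e import *
print('clip tip side',X('side',293.05,195.8,.1),X('side',293.05,195.8,.098))"
```

```text
(np.float64(550.3253087728557), np.float64(0.33553335402194767), 9) (np.float64(503.6937964561683), np.float64(0.28866573660695277), 9) travel 46.631512316687406 [0.51667644 0.06410201 0.12845855] [ 5.1 -4.1  5.9]
(np.float64(550.3253087728557), np.float64(0.33553335402194767), 9) (np.float64(503.6823008009852), np.float64(0.3536780631911015), 9) travel 46.643007971870475 [0.51667574 0.06410308 0.12844103] [ 5.  -3.9  5.7]
clip tip side 480.97058514777666 481.08785090191753
```

Request:
play_rows(
  slide=[
    [0.002,0,0],
    [0,0,0],
    [0,0,0],
    [0,0,0],
    [0,0,0],
    [0,0,0],
    [0,0,0],
    [0,0,0],
  ],
  twist=[
    [0,0,0],
    [0,0,0],
    [0,0,0],
    [0,0,0],
    [0,0,0],
    [0,0,0],
    [0,0,0],
    [0,0,0],
  ],
)

```text
t: 13.65
tool_pos: [0.5162, 0.0642, 0.1285]
orientation: [0.418, 3.109, -0.002]
force: [6.7, -5.5, 4.7]
opening: 0.032
gripper_force: 35.0
```

```bash
python3 e.py
python3 - <<'E'
from h import *
im=np.load('side.npz')['im']; cv2.imwrite('pics/c6.png',cv2.resize(im[150:225,260:360],(800,600),interpolation=cv2.INTER_CUBIC)[:,:,::-1])
E
```

```text
(np.float64(550.3253087728557), np.float64(0.33553335402194767), 9) (np.float64(503.0941447038788), np.float64(0.2411245316460232), 9) travel 47.23116406897691 [0.51622665 0.06423871 0.12844767] [ 6.3 -5.1  5.5]
```

View pics/c6.png

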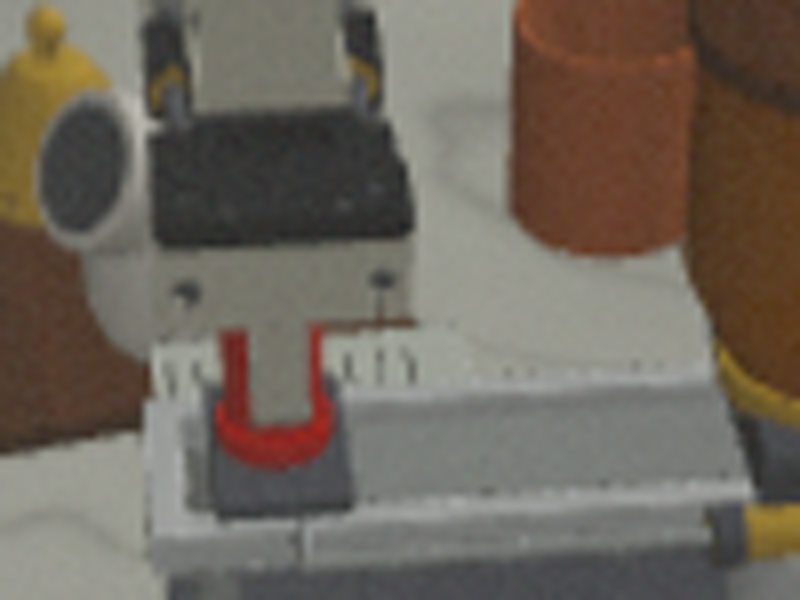

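The flange sits on the carriage (crop (275,440)), the gripper holds the sleeve, and the slide is held 47 mm out at the clip. Handing in.

```bash
python3 -c "
from plant import robot
print(robot.close_job())"
```

```text
the job is handed in; nothing more can be done
None
```

I handed the job in with the sleeve seated on the pin and still gripped, and the slide held about 47 mm out. That is where I measured the green clip, to within about 1–2 mm; at the end the gripper hid the pointer and clip, so I set the position from the carriage edges.

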